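Push a carton home into the squaring fence

TASK

Push the small lidded carton along the desk with the fingers, never picking it up or tipping it, until it is home in the corner of the squaring fence: its long hinge side flush along the upright aluminium rail and its end against the wooden stop block (which may be fitted at either end of the rail). Leave the carton standing flat on the desk, and do not disturb the sanding block, paint pot, tape roll and glue tube lying around.

Things in the scene. Friction and masses are not known exactly. Their poses are not given: they have to be found in the camera images.
- carton: Loose bright cardboard retail box with a lid that is fixed shut, about 0.3 kg, standing flat on the desk: 72 mm (its x) by 116 mm (its y) by 54 mm high. Origin at the centre of its underside, z up. The hinge side is at +36 mm in its x, the front at -36 mm (lid lip from 41 to 54 mm up; the wall below the lip is set back to -33 mm), the ends at +-58 mm in y. It starts with the hinge side turned towards the rail, up to half a radian askew and 60 to 105 mm short of it.
- fence: Fixed aluminium angle on the desk. Its upright rail is 340 mm long, 10 mm thick and 56 mm high; its smooth working face looks to the robot (-x). Origin at desk height in the plane of that working face, half-way along the rail; its x points away from the robot into the rail, y along the rail (to the left), z up. A 5 mm thick flange with screws lies behind the rail.
- stop: Fixed plywood stop block, 60 mm (x, out from the rail) by 24 mm (y, along the rail) by 50 mm high, screwed down against the working face of the rail, with its axes along those of the fence. Origin at the centre of its underside. It stands about 150 mm from the rail's middle, at the left end (+y) in some runs and at the right end (-y) in others; the carton is to come against its side that faces the rail's middle.
- bare_seat: Fixed plywood strip, 60 x 24 mm and only 4 mm thick (screw heads to 5.5 mm), against the rail at the end where the stop block is not fitted. Not part of the job. Origin at the centre of its underside.
- sanding_block: Loose bystander: sanding block, 34 x 66 x 24 mm high, black with a brown top. Origin at the centre of its underside. Leave it alone.
- paint_pot: Loose bystander: small white screw-top paint pot, 29 mm across, 52 mm high. Origin at the centre of its underside. Leave it alone.
- tape_roll: Loose bystander: roll of tape lying flat, 100 mm across, 18 mm high. Origin at the centre of its underside. Leave it alone.
- glue_tube: Loose bystander: flat white glue tube lying down, 106 x 39 x 27 mm high. Origin at the centre of its underside. Leave it alone.
Things that resemble listed ones, but are neither listed nor needed, are in the scene too. Leave any yellow look-alike of the stop alone.

How it is judged:
At the end, for the whole second after the job is handed in: The carton stands flat and at rest on the desk, its hinge side within 4 mm of the rail's working face and parallel to it within 0.05 rad, its end within 5 mm of the stop block's inner side, the bystanders where they were (x of carton in the frame of fence between -0.04 and -0.032 m and angle between the x axis of carton and the x axis of fence, either way round below 0.05 rad and ((y of stop in the frame of fence above 0 m and y of carton in the frame of stop between -0.075 and -0.066 m) or (y of stop in the frame of fence below 0 m and y of carton in the frame of stop between 0.066 and 0.075 m)) and angle between carton's own z axis and vertical below 0.05 rad and height (world z) of carton below 0.004 m and linear speed of carton below 0.01 m/s); the robot touches nothing.
It fails at once if the carton was lifted off the desk (height (world z) of carton above 0.012 m).
It fails at once if the carton was tipped (angle between carton's own z axis and vertical above 0.2 rad).
It fails at once if a bystander (sanding block, paint pot, tape roll or glue tube) was disturbed (distance of any of sanding_block, paint_pot, tape_roll, glue_tube from where it was at the start of the episode above 0.015 m).
It also fails if it takes over 42 s, if anything falls off the work surface, if the arm or the gripper's body presses on something with over 40 N, if the wrist force passes 120 N, or if a joint passes its speed limit or range.

ROBOT

A 7-joint arm with a two-finger parallel gripper is mounted at the origin on a cart in front of the work surface, level with it; the furniture and walls round the work are solid. World frame = base frame: x ahead of the robot, y to its left, z up, the work surface at z = 0. Lengths are in m, angles in rad, forces in N, time in s.
With the tool pointing down it reaches from about 0.4 to 0.85 m from the base axis. Payload 10.4 kg.
Tool frame: the origin (TCP) lies on the centre line of the jaws, within the pads' length; the fingertips stand 14 mm ahead of it and the grasp point (between the pads) lies 5 mm behind it (manip.tip_reach is the distance from the TCP to the fingertips, in m); z points along the fingers, y is the line along which they close (so a half turn about z gives the same grasp; the last joint's range is limited). The gripper opens to 85 mm and grips with 20 to 120 N. Pads are 22 mm wide; open, the fingers measure 114 mm over their backs; the gripper's body (76 mm by 85 mm) begins 54 mm behind the grasp point. The pads swing forward as they close: fully open they stand 13 mm farther back than shut.
Start: joints at [-1.136, 0.332, -0.065, 1.46, 0.022, 1.35, -0.088], TCP at [0.276, 0.561, 0.245] pointing down, gripper open.
Joint ranges: [-2.6, 2.6], [-0.5, 2.12], [-1.47, 1.34], [0.16, 2.42], [-1.27, 4.41], [0.06, 2.06], [-2.6, 2.6]. Speed limits (rad/s): [2.22, 2.22, 2.79, 2.79, 3.14, 3.14, 3.14].

INTERFACE

Orientations are given as a unit quaternion [x, y, z, w].
In Python, from workcell import manip gives the robot as it stands.
- The arm moves only by the shell command python3 -m pendant 'ROWS' [FORCE]. ROWS is JSON, a list of rows, each a list of 7 numbers: the shift along the tool's x, y, z in units of 50 mm (1.0 is 50 mm), then the turn, a rotation vector about the tool's x, y, z in units of 8 degrees (1.0 is 8 degrees), then the opening, from -1 (shut) to 1 (fully open), so that 0 is half open. In form: [[dx, dy, dz, ax, ay, az, jaw], ...]. A call has exactly 10 rows; each row is the pose to reach, as a shift and turn from the pose commanded when the call began, along the tool's axes at that moment; what a row does not reach only later rows make up. A row lasts 1/8 s, in which the tool goes at most 62.5 mm and 10.7 degrees, less where a joint would pass 70% of its speed; a pose out of reach is approached as far as the arm can. A call with a gripper value outside its range is refused whole. The fingers move at their own pace and stop on an object; FORCE is the grip in N (left out, the last holds). Time passes only in rows, so rows that repeat a pose let the fingers close, or fill a call up. It gives the time, the measured TCP pose, the force, the opening and the grip force at its end, in the units of the state.
- manip.get_obs(): the state, without advancing time (a new reading comes with each control period).
- manip.camera(name): name is "scene" or "top"; returns (picture, depth): 480x640x3 uint8, red, green, blue; 480x640 float32, m along the optical axis (not along the pixel's ray), 0 where there is no reading.
- manip.get_calibration(name): a dict with "fx", "fy", "cx", "cy" (pixels), "D" ([k1, k2, p1, p2, k3] as OpenCV has them; the pictures are not rectified), "xyz" and "orientation" of the camera in the world. Camera axes: x right, y up, looking along -z (the intrinsics and any distortion apply to the point x, -y, -z); pixel columns grow to the right and rows downward; lengths in m; the calibration is good to about 2 mm. A picture is of the moment at which its call begins. get_calibration takes no time and is no camera call.
- manip.hand_in(): hands the job in; it is judged then, once.
Trained networks look in the newest picture that a camera, given by its name, has taken for a name from the list of things; names that differ only in an ending like _2 or _b are one class to them, and where a whole thing is asked for, a point or a joint stands for the part that bears it (a point fixed in the world has none). Each returns a list of dicts, best first, with "p" (0 to 1); they miss things now and then, are a little off and sometimes report something else, mostly with a low value. They report only what shows in the picture. A call takes as long as a camera call. They do not tell look-alikes from the thing itself.
- manip.find_in(thing, camera): "box" ([left, top, right, bottom] in pixels, round what is visible of it).
- manip.trace(thing, camera): "pixels" (480x640 bool, what is visible of it) and "box" ([left, top, right, bottom] in pixels, round what is visible of it).
- manip.tip_of(thing, camera): "pixel" ([column, row] in pixels: a listed point, or the origin of a listed thing).
The state is a dict: "clock": time; "joint_pos": joint angles; "joint_velocities": joint speeds; "tau": joint torques, N m; "position": TCP position; "ee_rot": TCP orientation; "ft_force": force on the tool from outside, world axes, zero at the start; "torque": the same for the moment, N m; "grip_width": opening from 0.0 (shut) to 1.0 (fully open); "grasp_force": force on a finger pad.
Only numpy, scipy, OpenCV 4.12 (cv2) and the standard library are available. Lean on these libraries where they do the work, as an engineer would, in place of code of your own. Each camera call takes 0.05 s, during which the arm holds its last target. There are 200 camera calls.

## Working session

There is one attempt and no reset: what is moved stays moved. The work goes in short steps, Python scripts to look and compute and a shell command to move; the robot and the scene stay as the last step left them, time stands still between calls to the robot, and variables do not carry over. Pictures are saved under pics/ and viewed, at most 10 in all, crops included, and the job is handed in when it is done.

```bash
mkdir -p pics
cat > h.py <<'E'
import numpy as np, cv2
from scipy.spatial.transform import Rotation as R
from workcell import manip
def cloud(cam):
    img,d=manip.camera(cam); c=manip.get_calibration(cam)
    K=np.array([[c['fx'],0,c['cx']],[0,c['fy'],c['cy']],[0,0,1]])
    v,u=np.mgrid[0:480,0:640]
    n=cv2.undistortPoints(np.stack([u,v],-1).reshape(-1,1,2).astype(float),K,np.array(c['D'])).reshape(480,640,2)
    P=np.stack([n[...,0]*d,-n[...,1]*d,-d],-1)
    W=R.from_quat(c['orientation']).apply(P.reshape(-1,3)).reshape(480,640,3)+np.array(c['xyz'])
    W[d==0]=np.nan
    return img,W
E
python3 - <<'E'
from h import *
o=manip.get_obs(); print(o['clock'],o['position'],o['ee_rot'],o['grip_width'])
for cam in ('top','scene'):
    img,W=cloud(cam); cv2.imwrite(f'pics/{cam}0.png',img[...,::-1])
    c=manip.get_calibration(cam);print(cam,c['xyz'])
    for t in ['carton','fence','stop','bare_seat','sanding_block','paint_pot','tape_roll','glue_tube']:
        for r in manip.trace(t,cam)[:2]:
            p=W[r['pixels']]; p=p[~np.isnan(p[:,0])]
            if len(p)<10: continue
            zt=np.percentile(p[:,2],95); q=p[abs(p[:,2]-zt)<.006]
            b=cv2.minAreaRect((q[:,:2]*1000).astype(np.float32))
            print(t,round(r['p'],2),np.round(r['box']),'z',round(zt,3),'rect',np.round(b[0],1),np.round(b[1],1),round(b[2],1))
E
```

```text
0.0 [0.27610294 0.56032533 0.24452423] [ 2.26919246e-01  9.73913329e-01 -6.85495021e-04 -1.15583585e-04] 1.001631249603119
top [ 0.39847135 -0.03162933  1.11490725]
carton 0.75 [328. 231. 390. 271.] z 0.057 rect [521.8 -97.7] [ 72.  116.6] 15.7
stop 0.79 [282. 212. 300. 240.] z 0.053 rect [572.7  55.1] [59.2 23.7] 13.1
stop 0.54 [264. 253. 285. 281.] z 0.053 rect [478.2  93.1] [57.  23.2] 23.2
bare_seat 0.65 [409. 186. 424. 211.] z 0.008 rect [ 641.  -237.2] [59.9 24.6] 13.4
sanding_block 0.66 [202. 250. 232. 277.] z 0.028 rect [491.7 222. ] [34. 66.] 30.5
paint_pot 0.44 [464. 264. 480. 282.] z 0.054 rect [ 468.5 -354.9] [23.6 27.1] 23.3
tape_roll 0.6 [473. 189. 520. 234.] z 0.021 rect [ 614.2 -428. ] [95.7 96.8] 34.9
glue_tube 0.78 [145. 248. 168. 297.] z 0.024 rect [490.7 353.5] [32.8 58.4] 53.7
scene [-0.43911038  0.37196185  1.12272325]
carton 0.89 [316. 242. 337. 270.] z 0.056 rect [506.6 -48.5] [73.1 19.3] 14.2
fence 0.85 [266. 220. 316. 251.] z 0.056 rect [615.6  21.1] [ 15.2 124.6] 13.2
fence 0.48 [278. 234. 295. 258.] z 0.052 rect [569.5  57.8] [59.1 24.2] 13.6
stop 0.78 [276. 236. 295. 260.] z 0.052 rect [569.2  57.7] [59.8 24.9] 14.6
stop 0.78 [273. 261. 294. 291.] z 0.052 rect [476.9  95.3] [58.1 26.1] 26.1
sanding_block 0.63 [223. 277. 248. 298.] z 0.027 rect [488.3 226.4] [36.9 67.3] 28.4
paint_pot 0.46 [425. 230. 438. 244.] z 0.052 rect [ 465.  -356.9] [23.5 27.8] 57.5
tape_roll 0.81 [410. 192. 443. 216.] z 0.02 rect [ 610.7 -427.6] [ 98.6 101.4] 15.6
glue_tube 0.57 [181. 294. 194. 326.] z 0.023 rect [483.4 355.2] [29.7 76.3] 69.0
```

View pics/top0.png

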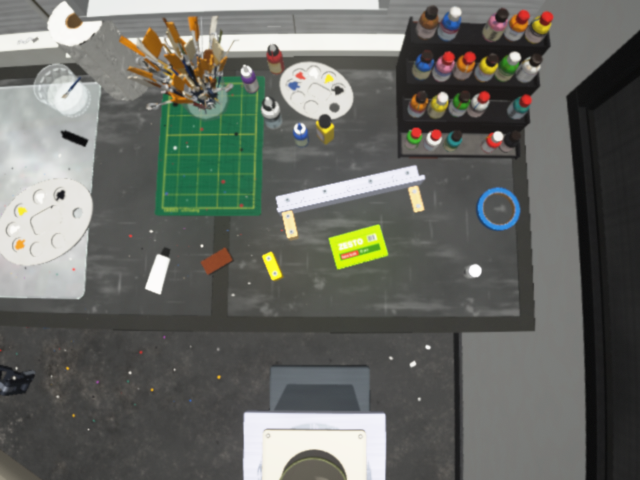

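Run:
```python
from h import *
img,W=cloud('top')
# rail top: z 0.05..0.062 near line
m=(W[...,2]>.050)&(W[...,2]<.064)&(W[...,0]>.55)&(W[...,0]<.75)&(abs(W[...,1])<.35)
p=W[m][:,:2]*1000
import sys
l=cv2.connectedComponentsWithStats(m.astype(np.uint8))
for i in range(1,l[0]):
    q=W[l[1]==i][:,:2]*1000
    if len(q)>20: print(len(q),cv2.minAreaRect(q.astype(np.float32)))
for r in manip.trace('carton','top')[:1]:
    p=W[r['pixels']];q=p[(p[:,2]>.05)]
    b=cv2.minAreaRect((q[:,:2]*1000).astype(np.float32));print(b,cv2.boxPoints(b))
    f=p[p[:,2]<.05];print(len(f))
```

```text
701 ((641.9974365234375, -82.61447143554688), (11.697541236877441, 339.05712890625), 13.068951606750488)
33 ((594.1405029296875, 59.16761016845703), (14.363926887512207, 20.183698654174805), 1.032583236694336)
82 ((567.8181762695312, 53.87994384765625), (36.007442474365234, 21.56715965270996), 14.312399864196777)
176 ((560.1853637695312, -109.85200500488281), (18.76822853088379, 77.28569793701172), 0.5373875498771667)
((521.9321899414062, -97.16268157958984), (71.91400146484375, 115.7938003540039), 15.883077621459961) [[ 471.50302   -51.3167  ]
 [ 503.19293  -162.68973 ]
 [ 572.3613   -143.00867 ]
 [ 540.67145   -31.635635]]
70
```

The top view shows the green carton at (358,246), with the rail's middle near (350,190). The real stop is at the left end (290,224), the bare seat is at (417,198), and the yellow look-alike is at (272,265). The plan is to push the carton's front onto the rail with open, slightly tilted fingers, then push its right end towards the stop.

```bash
cat >> h.py <<'E'
yaw=np.radians(13.07); O=np.array([.6371,-.0837,0]); F=R.from_euler('z',yaw)
def fence(p): return F.inv().apply(np.asarray(p)-O)
def goal(tilt): # tool x=-fence x, y=+fence y, z down, tips leaning to +fence x by tilt deg
    B=F*R.from_matrix([[-1,0,0],[0,1,0],[0,0,-1]])
    return R.from_rotvec(F.apply([0,-np.radians(tilt),0]))*B
def rows(pts,start=None):
    """pts: (fx,fy,z,tilt) in fence frame m"""
    o=manip.get_obs(); p0=o['position'];R0=R.from_quat(o['ee_rot'])
    if start: p0=O+F.apply(start[:3]);R0=goal(start[3])
    for q in pts:
        w=O+F.apply(q[:3]); t=(R0.inv()*goal(q[3])).as_rotvec(degrees=True)/8
        print(np.round(np.r_[R0.inv().apply(w-p0)/.05,t],2).tolist(), np.round(w,3))
    print('fence tcp',np.round(fence(o['position'])*1000,1),'tilt axis',np.round(goal(0).apply([0,0,1]),2),o['ft_force'],o['clock'])
def look():
    img,W=cloud('top'); r=manip.trace('carton','top')[0]; p=W[r['pixels']];q=p[p[:,2]>.05]
    b=cv2.minAreaRect((q[:,:2]*1000).astype(np.float32)); c=np.r_[np.array(b[0])/1000,0]
    print('carton fence',np.round(fence(c)*1000,1),b[1],'ang rel',b[2]-13.07,'ztop',np.median(q[:,2])); return img
E
python3 -c "
from h import *
print(goal(15).apply([0,0,1]), manip.tip_reach)
rows([(-.12,.25,.245,0),(-.18,.013,.20,0),(-.18,.013,.15,13),(-.18,.013,.022,13)])"
```

```text
[ 0.25211421  0.05852968 -0.96592583] 0.014
[-7.15, -6.02, 0.01, 0.0, 0.0, -4.91] [0.464 0.133 0.245]
[-9.22, -10.45, 0.91, 0.0, 0.0, -4.91] [ 0.459 -0.112  0.2  ]
[-9.22, -10.45, 1.91, -0.56, -1.56, -4.89] [ 0.459 -0.112  0.15 ]
[-9.22, -10.45, 4.47, -0.56, -1.56, -4.89] [ 0.459 -0.112  0.022]
fence tcp [-205.8  709.3  245.3] tilt axis [ 0.  0. -1.] [-0.05964669 -0.19106917  0.59680634] 1.0
```

```bash
python3 -m pendant '[[-1,-0.86,0,0,0,-0.7,1],[-2,-1.7,0,0,0,-1.4,1],[-3,-2.55,0,0,0,-2.1,1],[-4,-3.4,0,0,0,-2.8,1],[-5,-4.25,0,0,0,-3.5,1],[-6,-5.1,0,0,0,-4.2,1],[-7.15,-6.02,0,0,0,-4.91,1],[-7.6,-7.0,0,0,0,-4.91,1],[-8.1,-8.0,0,0,0,-4.91,1],[-8.6,-9.0,0.3,0,0,-4.91,1]]'
python3 -c "
from h import *
rows([(-.18,.013,.20,0),(-.18,.013,.12,13),(-.18,.013,.022,13)])"
```

```text
clock: 2.25
position: [0.4634, -0.0278, 0.2328]
ee_rot: [-0.114, 0.994, 0.0, 0.001]
ft_force: [1.3, -0.2, 0.5]
grip_width: 1.0
grasp_force: 0.0
[0.47, -1.62, 0.65, 0.0, 0.02, -0.0] [ 0.459 -0.112  0.2  ]
[0.47, -1.62, 2.25, 0.0, -1.61, -0.0] [ 0.459 -0.112  0.12 ]
[0.48, -1.62, 4.21, 0.0, -1.61, -0.0] [ 0.459 -0.112  0.022]
fence tcp [-156.5   93.8  232.8] tilt axis [ 0.  0. -1.] [ 1.31136184 -0.15198255  0.49451719] 2.25
```

```bash
python3 -m pendant '[[0.25,-0.8,0.4,0,0,0,1],[0.47,-1.52,0.8,0,-0.4,0,1],[0.47,-1.52,1.6,0,-1,0,1],[0.47,-1.52,2.3,0,-1.61,0,1],[0.47,-1.52,3,0,-1.61,0,1],[0.47,-1.52,3.6,0,-1.61,0,1],[0.47,-1.52,4,0,-1.61,0,1],[0.47,-1.52,4.2,0,-1.61,0,1],[0.47,-1.52,4.2,0,-1.61,0,1],[0.47,-1.52,4.2,0,-1.61,0,1]]'
python3 -c "
from h import *
rows([(-.15,.013,.022,13),(-.079,.013,.022,13)])
img=look();cv2.imwrite('pics/a.png',img[150:330,200:440,::-1].repeat(3,0).repeat(3,1))"
```

```text
clock: 3.5
position: [0.4579, -0.1051, 0.0227]
ee_rot: [-0.113, 0.987, 0.013, 0.112]
ft_force: [0.5, -0.5, 0.2]
grip_width: 0.997
grasp_force: 0.0
[-0.57, -0.13, 0.15, -0.0, -0.01, -0.0] [ 0.488 -0.105  0.022]
[-1.95, -0.13, 0.46, -0.0, -0.01, -0.0] [ 0.557 -0.089  0.022]
fence tcp [-179.4   19.7   22.7] tilt axis [ 0.  0. -1.] [ 0.46789879 -0.52073387  0.17347479] 3.5
carton fence [-115.9   12.5    0. ] (70.81452941894531, 116.4935073852539) ang rel 2.2420937347412107 ztop 0.05369127871526991
```

View pics/a.png

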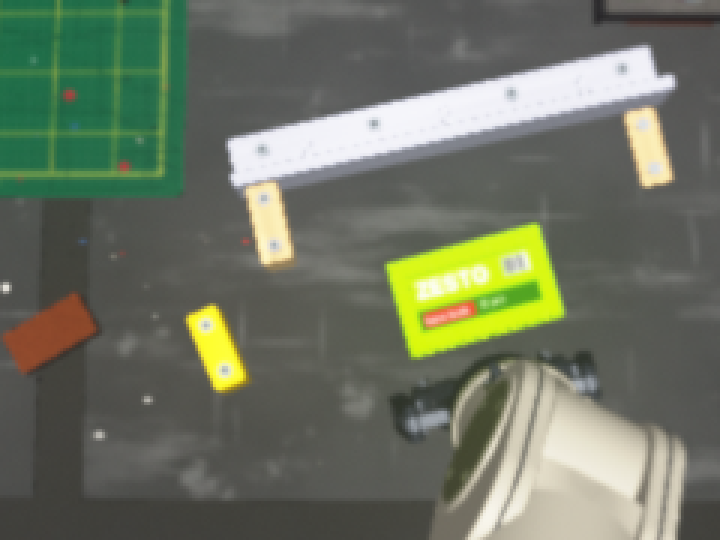

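The carton's at (475,290) in the crop, and the open jaws are just behind its front side, a few mm too far left. I'll centre them and push slowly.

```bash
python3 -m pendant '[[0,-0.13,0,0,0,0,1],[-0.25,-0.13,0.06,0,0,0,1],[-0.45,-0.13,0.11,0,0,0,1],[-0.65,-0.13,0.16,0,0,0,1],[-0.85,-0.13,0.2,0,0,0,1],[-1.05,-0.13,0.25,0,0,0,1],[-1.25,-0.13,0.3,0,0,0,1],[-1.42,-0.13,0.34,0,0,0,1],[-1.57,-0.13,0.38,0,0,0,1],[-1.7,-0.13,0.41,0,0,0,1]]'
python3 -c "
from h import *
rows([(-.082,.013,.022,13)])
img=look()"
```

```text
clock: 4.85
position: [0.5443, -0.0915, 0.0209]
ee_rot: [-0.113, 0.987, 0.013, 0.111]
ft_force: [-3.8, -0.9, 3.5]
grip_width: 1.001
grasp_force: 1.8
[-0.2, -0.01, 0.02, -0.0, -0.02, -0.0] [ 0.554 -0.09   0.022]
fence tcp [-92.2  13.4  20.9] tilt axis [ 0.  0. -1.] [-3.7967057  -0.89447478  3.46818915] 4.85
carton fence [-49.5  11.1   0. ] (70.45938110351562, 115.59642791748047) ang rel 0.08114116668701143 ztop 0.05396641667440405
```

```bash
python3 -m pendant '[[-0.04,0,0.01,0,0,0,1],[-0.08,0,0.02,0,0,0,1],[-0.12,0,0.03,0,0,0,1],[-0.16,0,0.04,0,0,0,1],[-0.2,0,0.04,0,0,0,1],[-0.23,0,0.05,0,0,0,1],[-0.26,0,0.06,0,0,0,1],[-0.28,0,0.06,0,0,0,1],[-0.28,0,0.06,0,0,0,1],[-0.28,0,0.06,0,0,0,1]]'
python3 -c "
from h import *
rows([(-.082,.013,.022,13)])
img=look()"
```

```text
clock: 6.2
position: [0.5572, -0.0885, 0.0208]
ee_rot: [-0.113, 0.987, 0.013, 0.111]
ft_force: [-5.8, -0.7, 3.7]
grip_width: 0.999
grasp_force: 3.0
[0.06, -0.01, -0.04, 0.0, -0.02, -0.0] [ 0.554 -0.09   0.022]
fence tcp [-78.9  13.4  20.8] tilt axis [ 0.  0. -1.] [-5.82156467 -0.68214225  3.69541575] 6.2
carton fence [-48.1  11.9   0. ] (96.94203186035156, 116.16018676757812) ang rel -0.3867467117309573 ztop 0.053996243184693316
```

```bash
sed -i "s/p=W\[r\['pixels'\]\];q=p\[p\[:,2\]>.05\]$/p=W[r['pixels']\&(img[...,1]>1.6*img[...,2].astype(float))];q=p[p[:,2]>.05]/" h.py
python3 -m pendant '[[-0.02,0,0,0,0,0,1],[-0.04,0,0.01,0,0,0,1],[-0.06,0,0.01,0,0,0,1],[-0.06,0,0.01,0,0,0,1],[-0.06,0,0.01,0,0,0,1],[-0.06,0,0.01,0,0,0,1],[-0.06,0,0.01,0,0,0,1],[-0.06,0,0.01,0,0,0,1],[-0.06,0,0.01,0,0,0,1],[-0.06,0,0.01,0,0,0,1]]'
python3 -c "
from h import *
rows([(-.082,.013,.022,13)])
img=look();cv2.imwrite('pics/b.png',img[150:330,200:440,::-1].repeat(3,0).repeat(3,1))"
```

```text
clock: 7.55
position: [0.5576, -0.0885, 0.0202]
ee_rot: [-0.112, 0.988, 0.013, 0.109]
ft_force: [-19.6, -2.9, 14.8]
grip_width: 1.0
grasp_force: 10.1
[0.06, -0.01, -0.05, 0.01, -0.06, -0.01] [ 0.554 -0.09   0.022]
fence tcp [-78.6  13.3  20.2] tilt axis [ 0.  0. -1.] [-19.64903885  -2.90240514  14.80659553] 7.55
carton fence [-47.4  11.5   0. ] (93.3173599243164, 115.80957794189453) ang rel 0.39512508392333956 ztop 0.05375602105087052
```

View pics/b.png

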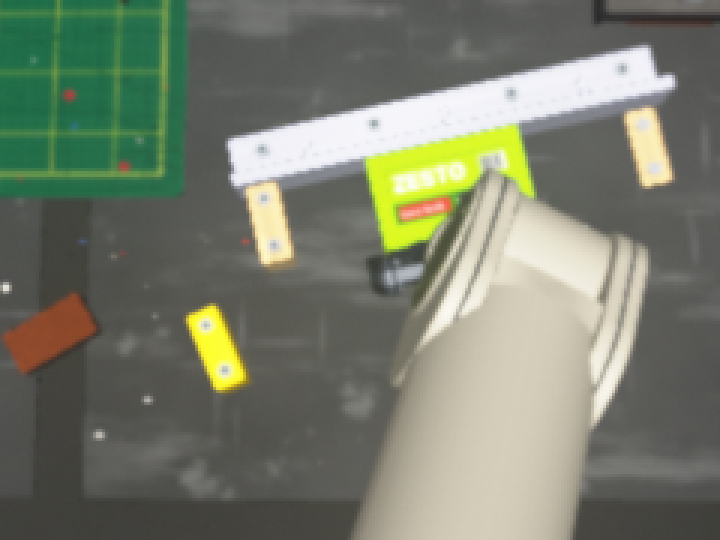

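The carton is flush on the rail: it lies along the rail in the crop and the push force jumped to 20 N. Next I back off, close the jaws and move to its right end.

```bash
python3 -c "
from h import *
rows([(-.12,.013,.022,13),(-.12,.013,.15,13),(-.12,-.076,.15,0),(-.038,-.078,.15,0),(-.038,-.078,.028,0)])"
```

```text
[0.8, -0.01, -0.21, 0.01, -0.06, -0.01] [ 0.517 -0.098  0.022]
[0.25, -0.0, -2.71, 0.01, -0.06, -0.01] [ 0.517 -0.098  0.15 ]
[0.24, -1.78, -2.72, 0.01, 1.57, -0.01] [ 0.537 -0.185  0.15 ]
[-1.36, -1.82, -2.36, 0.01, 1.57, -0.01] [ 0.618 -0.168  0.15 ]
[-0.83, -1.83, 0.02, 0.01, 1.57, -0.01] [ 0.618 -0.168  0.028]
fence tcp [-78.5  13.3  20.2] tilt axis [ 0.  0. -1.] [-20.53406679  -3.21684418  14.79908612] 7.65
```

```bash
python3 -m pendant '[[0.8,0,-0.21,0,0,0,1],[0.6,0,-1.2,0,0,0,1],[0.3,0,-2.4,0,0,0,0],[0.25,-0.7,-2.7,0,0.5,0,-1],[0.25,-1.78,-2.7,0,1.5,0,-1],[-0.5,-1.82,-2.5,0,1.6,0,-1],[-1.34,-1.82,-2.36,0,1.6,0,-1],[-1.34,-1.82,-2.36,0,1.6,0,-1],[-1.15,-1.82,-1.5,0,1.6,0,-1],[-1,-1.82,-0.8,0,1.6,0,-1]]'
python3 -c "
from h import *
rows([(-.038,-.078,.028,0)])
img=look();cv2.imwrite('pics/c.png',img[150:330,200:440,::-1].repeat(3,0).repeat(3,1))"
```

```text
clock: 8.9
position: [0.62, -0.1674, 0.0703]
ee_rot: [-0.114, 0.994, 0.0, 0.001]
ft_force: [-0.7, -1.0, 0.6]
grip_width: -0.0
grasp_force: 0.0
[0.05, -0.01, 0.85, -0.0, 0.01, -0.0] [ 0.618 -0.168  0.028]
fence tcp [-35.6 -77.6  70.3] tilt axis [ 0.  0. -1.] [-0.73619839 -1.01859969  0.60802118] 8.9
carton fence [-68.   21.7   0. ] (134.95159912109375, 95.95260620117188) ang rel 0.1723076629638669 ztop 0.0538948591277405
```

View pics/c.png

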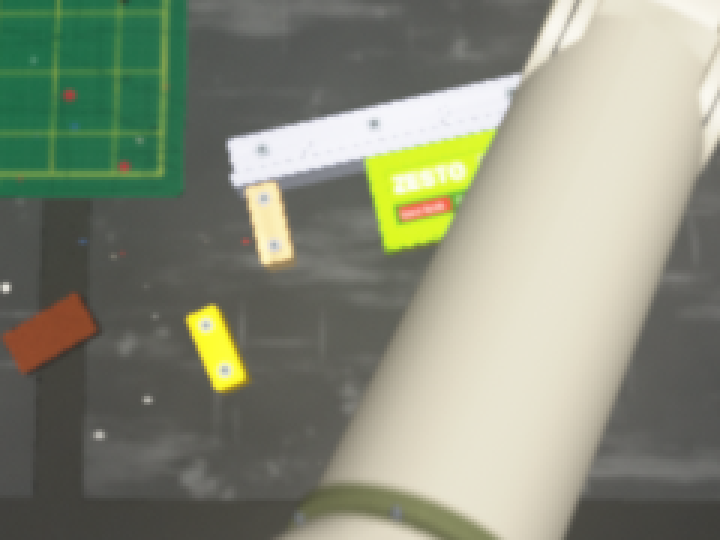

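```bash
python3 -m pendant '[[0.05,0,0.5,0,0,0,-1],[0.05,0,0.84,0,0,0,-1],[0.05,0.15,0.84,0,0,0,-1],[0.05,0.3,0.84,0,0,0,-1],[0.05,0.5,0.84,0,0,0,-1],[0.05,0.7,0.84,0,0,0,-1],[0.05,0.9,0.84,0,0,0,-1],[0.05,1.1,0.84,0,0,0,-1],[0.05,1.25,0.84,0,0,0,-1],[0.05,1.38,0.84,0,0,0,-1]]'
python3 -c "
from h import *
rows([(-.038,.007,.028,0)])
img=look();cv2.imwrite('pics/d.png',img[150:330,200:440,::-1].repeat(3,0).repeat(3,1))"
```

```text
clock: 10.25
position: [0.6027, -0.1009, 0.0302]
ee_rot: [-0.113, 0.994, -0.0, 0.002]
ft_force: [1.9, -5.6, 5.5]
grip_width: -0.001
grasp_force: 3.6
[0.01, 0.32, 0.04, -0.01, 0.02, -0.01] [ 0.599 -0.085  0.028]
fence tcp [-37.4  -9.   30.2] tilt axis [ 0.  0. -1.] [ 1.8780925  -5.59080799  5.4903358 ] 10.25
carton fence [-26.2 104.7   0. ] (45.46529769897461, 89.0618896484375) ang rel 53.32949035644531 ztop 0.05390510400573412
```

View pics/d.png

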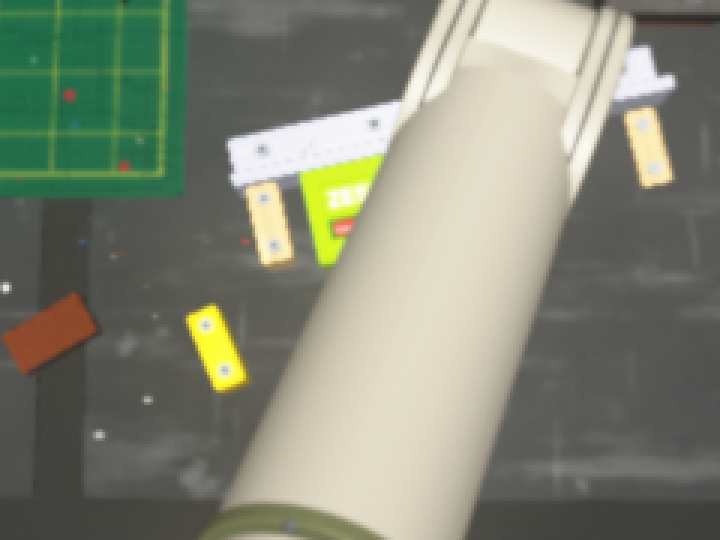

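The carton's left edge is about 16 mm from the stop (crop columns 308 and 288).

```bash
python3 -m pendant '[[0,0.05,0,0,0,0,-1],[0,0.1,0,0,0,0,-1],[0,0.15,0,0,0,0,-1],[0,0.2,0,0,0,0,-1],[0,0.24,0,0,0,0,-1],[0,0.27,0,0,0,0,-1],[0,0.3,0,0,0,0,-1],[0,0.32,0,0,0,0,-1],[0,0.34,0,0,0,0,-1],[0,0.34,0,0,0,0,-1]]'
python3 -c "
from h import *
rows([(-.038,.007,.028,0)])"
```

```text
clock: 11.6
position: [0.5988, -0.0844, 0.0301]
ee_rot: [-0.113, 0.994, -0.0, 0.001]
ft_force: [1.3, -3.9, 5.6]
grip_width: -0.0
grasp_force: 4.6
[0.01, -0.02, 0.04, -0.01, 0.02, -0.01] [ 0.599 -0.085  0.028]
fence tcp [-37.5   8.   30.1] tilt axis [ 0.  0. -1.] [ 1.31150244 -3.88779851  5.63216285] 11.6
```

Not in contact with the stop yet; I'll add about 4 mm.

```bash
python3 -m pendant '[[0,0.02,0,0,0,0,-1],[0,0.03,0,0,0,0,-1],[0,0.05,0,0,0,0,-1],[0,0.06,0,0,0,0,-1],[0,0.08,0,0,0,0,-1],[0,0.08,0,0,0,0,-1],[0,0.08,0,0,0,0,-1],[0,0.08,0,0,0,0,-1],[0,0.08,0,0,0,0,-1],[0,0.08,0,0,0,0,-1]]'
python3 -c "
from h import *
rows([(-.038,.007,.028,0)])"
```

```text
clock: 12.85
position: [0.5984, -0.083, 0.0303]
ee_rot: [-0.112, 0.994, -0.002, 0.002]
ft_force: [4.4, -12.2, 1.7]
grip_width: -0.001
grasp_force: 7.1
[0.01, -0.05, 0.05, -0.03, 0.03, -0.02] [ 0.599 -0.085  0.028]
fence tcp [-37.5   9.4  30.3] tilt axis [ 0.  0. -1.] [  4.42227611 -12.20873229   1.72832872] 12.85
```

The force rose to 12 N, so the carton is against the stop. I'll retreat clear and check.

```bash
python3 -m pendant '[[0,-0.4,0,0,0,0,-1],[0,-0.7,0,0,0,0,-1],[0,-0.8,-1,0,0,0,-1],[0,-1.2,-2,0,0,0,-1],[0.3,-2,-3,0,0,0,-1],[0.8,-3,-3,0,0,0,-1],[1.5,-3.8,-3,0,0,0,0],[2,-4.4,-3,0,0,0,1],[2,-4.4,-3,0,0,0,1],[2,-4.4,-3,0,0,0,1]]'
python3 - <<'E'
from h import *
rows([(-.12,.08,.15,13)])
img=look();cv2.imwrite('pics/e.png',img[150:330,200:440,::-1].repeat(3,0).repeat(3,1))
img,W=cloud('top')
g=(img[...,1]>1.6*img[...,2].astype(float))&(W[...,2]>.05)&(img[...,0]<img[...,1])
n,l,s,c=cv2.connectedComponentsWithStats(g.astype(np.uint8)); i=1+np.argmax(s[1:,4])
q=W[l==i]; b=cv2.minAreaRect((q[:,:2]*1000).astype(np.float32)); print(b,fence(np.r_[np.array(b[0])/1000,0]))
for r in manip.trace('stop','top')[:2]:
    p=W[r['pixels']];p=p[p[:,2]>.045]; b=cv2.minAreaRect((p[:,:2]*1000).astype(np.float32)); print(b,fence(np.r_[np.array(b[0])/1000,0]))
E
```

```text
clock: 14.1
position: [0.5497, -0.3166, 0.1788]
ee_rot: [-0.114, 0.994, 0.001, 0.001]
ft_force: [0.0, 0.5, 0.4]
grip_width: 0.85
grasp_force: 0.0
[-0.35, 5.74, 0.58, 0.01, -1.62, -0.0] [ 0.502 -0.033  0.15 ]
fence tcp [-137.8 -207.1  178.8] tilt axis [ 0.  0. -1.] [0.01196945 0.54324665 0.37231435] 14.1
carton fence [-36.4  80.4   0. ] (71.77678680419922, 115.06890869140625) ang rel -0.05637485504150419 ztop 0.05371562443250644
((583.2897338867188, -13.591896057128906), (72.00576782226562, 116.12505340576172), 12.768342018127441) [-0.03656195  0.08046064  0.        ]
((478.88800048828125, 93.6620101928711), (59.66868591308594, 23.982574462890625), 23.526002883911133) [-0.11400456  0.20854563  0.        ]
```

View pics/e.png

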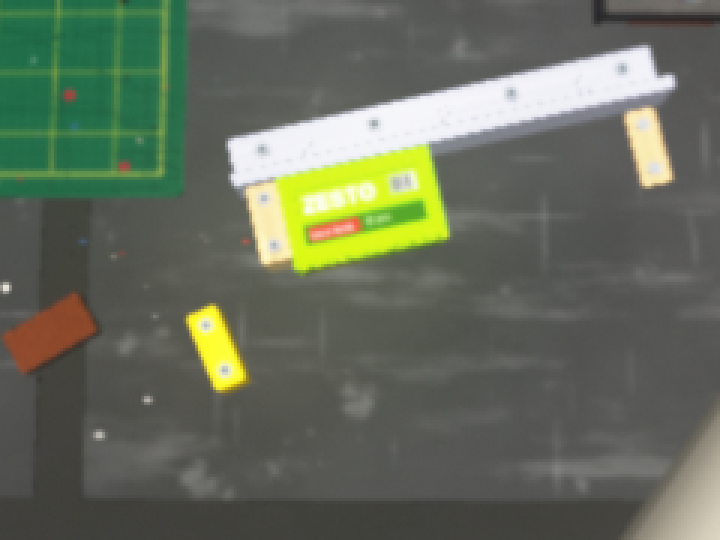

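The carton is in the corner: its hinge side lies along the rail and its left end meets the stop at column 285. It measures x −36.5 mm, about 70 mm from the stop's centre, and under 0.3° askew.

```bash
python3 -c "
from workcell import manip
print(manip.hand_in())"
```

```text
the job is handed in; nothing more can be done
None
```

I handed the job in with the carton flat in the corner, flush on the rail and against the stop block by camera and push force; the arm was well clear of everything, and I saw no sign of a bystander being moved, though I didn't re-measure them at the end.

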